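# Put the lathe formers back in size order

## Task

Put the three stacked lathe formers back into the green tray with the two already there, so that all five stand flat, spigot up, in one straight row along the middle of the tray, in order of size from the smallest at one end to the largest at the other (either way round). The two in the tray stand too close together, so shift them along to make room; set the formers down rather than dropping them, knock none over, and leave the finished bowl where it is.

Things in the scene. Friction and masses are not known exactly. Their poses are not given: they have to be found in the camera images.
- pad52: orange former (a solid round chucking pad): disc 52 mm in diameter and 20 mm thick below, with a spigot 30 mm in diameter and 32 mm high standing on its middle, to grip; 52 mm high in all, 80 g give or take a third. Top of the stack of three at the start. Origin at the centre of its underside, z up along the spigot; round, so its yaw means nothing
- pad64: white former (a solid round chucking pad): disc 64 mm in diameter and 20 mm thick below, with a spigot 30 mm in diameter and 32 mm high standing on its middle, to grip; 52 mm high in all, 110 g give or take a third. Already in the tray at the start, next to the wooden one, on either side of it. Origin at the centre of its underside, z up along the spigot; round, so its yaw means nothing
- pad76: blue former (a solid round chucking pad): disc 76 mm in diameter and 20 mm thick below, with a spigot 30 mm in diameter and 32 mm high standing on its middle, to grip; 52 mm high in all, 140 g give or take a third. Middle of the stack at the start. Origin at the centre of its underside, z up along the spigot; round, so its yaw means nothing
- pad88: tan wooden former (a solid round chucking pad): disc 88 mm in diameter and 20 mm thick below, with a spigot 30 mm in diameter and 32 mm high standing on its middle, to grip; 52 mm high in all, 170 g give or take a third. Already in the tray at the start, next to the white one, on either side of it. Origin at the centre of its underside, z up along the spigot; round, so its yaw means nothing
- pad100: black former (a solid round chucking pad): disc 100 mm in diameter and 20 mm thick below, with a spigot 30 mm in diameter and 32 mm high standing on its middle, to grip; 52 mm high in all, 220 g give or take a third. Bottom of the stack at the start, on the bench. Origin at the centre of its underside, z up along the spigot; round, so its yaw means nothing
- tray: long green sheet-steel trough for the formers, fixed to the bench. Inside 440 mm long and 108 mm wide, flat floor 12 mm above the bench; walls 6 mm thick, the long ones up to 27 mm and the two end ones up to 32 mm above the bench. The five formers together measure 380 mm, so a full row has 60 mm to spare. Origin on the bench under the centre of the trough, y along its length, x across it, z up
- bowl: finished steel bowl standing loose on the bench, to be left alone: 110 mm across the rim, 48 mm high; origin at the centre of its underside

How it is judged:
By the outcome, as a careful person would: the job done as asked, in the order asked, and still so for the second after the job is handed in, with the robot touching nothing.
It also fails if it takes over 96 s, if anything falls off the work surface, if the arm or the gripper's body presses on something with over 40 N, if the wrist force passes 120 N, or if a joint passes its speed limit or range.

## Robot

A 7-joint arm with a two-finger parallel gripper is mounted at the origin on the work surface. World frame = base frame: x ahead of the robot, y to its left, z up, the work surface at z = 0. Lengths are in m, angles in rad, forces in N, time in s.
With the tool pointing down it reaches from about 0.4 to 0.875 m from the base axis. Payload 19.3 kg.
Tool frame: the origin (TCP) lies at the very end of the fingers, on their centre line; the grasp point (between the pads) lies manip.grip_depth behind it (manip.grip_depth is the distance from the TCP to the grasp point, in m); z points along the fingers, y is the direction in which the jaws open and shut (so a half turn about z gives the same grasp; the last joint's range is limited). The gripper opens to 85 mm and grips with 20 to 120 N. Pads are 22 mm wide; open, the fingers measure 114 mm over their backs; the gripper's body (76 mm by 85 mm) begins 54 mm behind the grasp point. The pads swing forward as they close: fully open they stand 13 mm farther back than shut.
Start: joints at [-1.278, 0.521, -0.036, 1.599, 0.021, 1.021, -0.113], TCP at [0.222, 0.584, 0.193] pointing down, gripper open.
Joint ranges: [-2.91, 2.91], [-0.3, 2.13], [-1.5, 1.42], [0.17, 2.43], [-1.26, 4.41], [0.16, 1.93], [-2.52, 2.52]. Speed limits (rad/s): [1.89, 1.89, 2.39, 2.39, 3.01, 3.01, 3.01].

## Interface

Orientations are given as a rotation vector (axis times angle).
In Python, from rig import manip gives the robot as it stands.
- The arm moves only by the tool move_arm, never from a script. Its argument "commands" is a list of rows, each a list of 3 entries, a list of its own where there are three numbers: the finger opening in cm, from 0 to 8.54, then the shift along the world's x, y, z in cm, then the turn about the world's z in degrees. A call has 1 to 12 rows; each row shifts and turns the commanded pose from where the row before left it; what a row does not reach is not made up. A row lasts 1/12 s, in which the tool goes at most 41.7 mm and 7.16 degrees, less where a joint would pass 70% of its speed; a pose out of reach is approached as far as the arm can. A call with a gripper value outside its range is refused whole. The fingers move at their own pace and stop on an object; "squeeze" is the grip in N (left out, the last holds). Time passes only in rows, so rows that do not move let the fingers close. It gives the time, the measured TCP pose, the force and the opening at its end, in the units of the state.
- manip.get_obs(): the state, without advancing time (a new reading comes with each control period).
- manip.read_camera(name): name is "scene" or "top" or "wrist"; returns (picture, depth): 400x640x3 uint8, red, green, blue; 400x640 float32, m along the optical axis (not along the pixel's ray), 0 where there is no reading.
- manip.calibration(name): a dict with "fovy" (degrees; the focal length in pixels is half the picture's height over the tangent of half this angle, whatever the lens; pixels are square), "cx", "cy" (the principal point, pixels), "rvec" (rotation vector, rad) and "tvec" (3), from world to camera coordinates, as OpenCV has them. Camera axes: x right, y down, z forward; pixel columns grow to the right and rows downward; lengths in m; the calibration is good to about 2 mm. A picture is of the moment at which its call begins: read the wrist's pose just before it. calibration takes no time and is no camera call; for the wrist camera it gives the pose at the moment of the call.
- manip.job_done(): hands the job in, once; it reports no verdict.
The state is a dict: "t": time; "joints": joint angles; "joint_velocities": joint speeds; "joint_efforts": joint torques, N m; "eef_pos": TCP position; "orientation": TCP orientation; "contact_force": force on the tool from outside, world axes, zero at the start; "moment": the same for the moment, N m; "width": finger opening in m.
Only numpy, scipy, OpenCV 4.12 (cv2) and the standard library are available. Lean on these libraries where they do the work, as an engineer would, in place of code of your own. Each camera call takes 0.05 s, during which the arm holds its last target.

## Working session

There is one attempt and no reset: what is moved stays moved. The work goes in short steps, Python scripts to look and compute and a tool call to move; the robot and the scene stay as the last step left them, time stands still between calls to the robot, and variables do not carry over. Pictures are saved under pics/ and viewed, and the job is handed in when it is done.

Besides the shell and the picture viewer there is one more tool, called after "Emit:" by a JSON object that holds its "op" and its "data", one argument or row to a line. move_arm: Moves the arm, as the interface text tells. Its arguments: {"type":"object","properties":{"commands":{"type":"array"},"squeeze":{"type":"number"}},"required":["commands"]}

```bash
ls; mkdir -p pics
cat > h.py <<'E'
import numpy as np, cv2
from rig import manip
def cal(n):
    c=manip.calibration(n); f=200/np.tan(np.radians(c['fovy'])/2)
    R=cv2.Rodrigues(np.array(c['rvec'],float))[0]; t=np.array(c['tvec'],float).ravel()
    return f,c['cx'],c['cy'],R,t
def pts(depth,C):
    f,cx,cy,R,t=C
    v,u=np.mgrid[0:400,0:640]
    P=np.stack([(u-cx)/f*depth,(v-cy)/f*depth,depth],-1)
    return (P-t)@R
def snap(n,name):
    C=cal(n); im,d=manip.read_camera(n)
    cv2.imwrite(f'pics/{name}.png',im[:,:,::-1]); np.savez(f'/tmp/{name}.npz',im=im,d=d)
    return im,d,C,pts(d,C)
E
python3 - <<'E'
from h import *
print(manip.grip_depth, manip.get_obs())
print(manip.calibration('top'))
for n in ['top','scene','wrist']: snap(n,n+'0')
E
```

```text
pics
0.0187 {'t': 0.0, 'joints': array([-1.27819612,  0.52199746, -0.03633122,  1.59995838,  0.02118685,
        1.02109346, -0.11282855]), 'joint_velocities': array([ 0.00119915, -0.00100209, -0.00062863,  0.00062178, -0.00131047,
       -0.00082912,  0.0006592 ]), 'joint_efforts': array([-7.78228932e-04, -9.27104473e+01,  1.97934307e+00, -3.69928336e+01,
        1.77285634e-02,  8.33258528e-03,  3.73553007e-05]), 'eef_pos': array([0.22171262, 0.58397657, 0.19205379]), 'orientation': array([-5.66807427e-01, -3.08990308e+00,  1.67136378e-03]), 'contact_force': array([ 0.64509697,  0.36813921, -0.56999617]), 'moment': array([ 0.02838426, -0.01043671,  0.02312969]), 'width': 0.08551726758141334}
{'fovy': 45.075390657289354, 'cx': 325.3700874253634, 'cy': 200.06558533058976, 'rvec': array([ 2.16133203, -2.12800176,  0.2001227 ]), 'tvec': array([-0.01812092,  0.55524021,  0.85039533])}
```

View pics/top0.png

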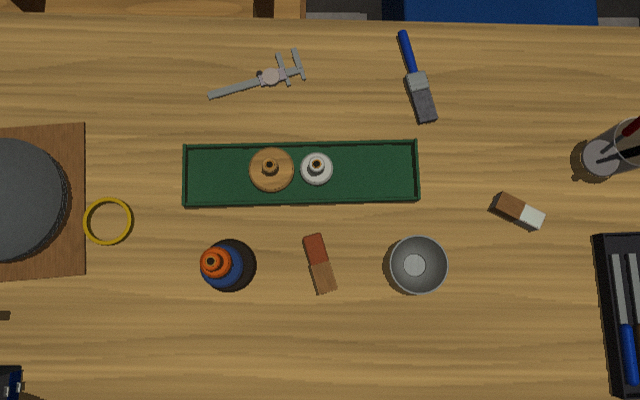

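View pics/scene0.png

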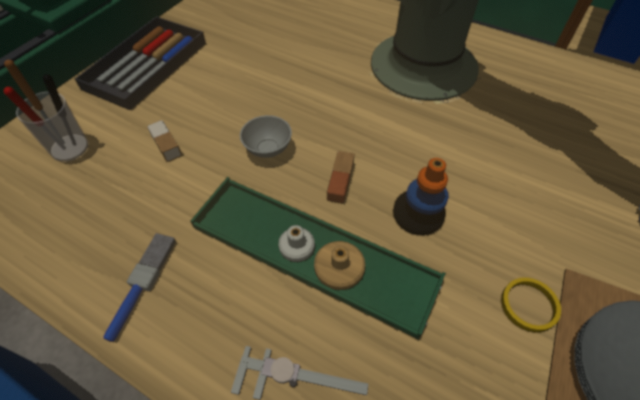

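View pics/wrist0.png

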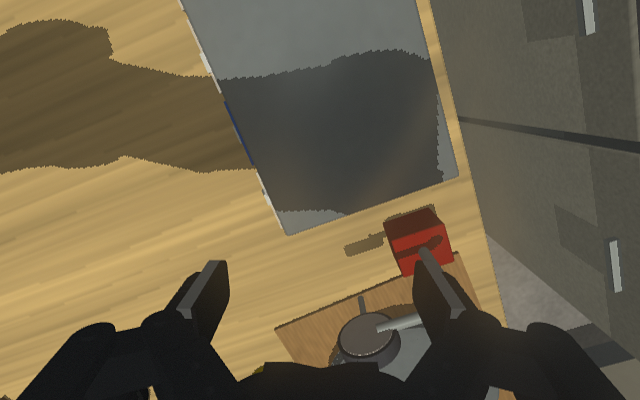

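The top view shows the tray spanning columns 183–419 and rows 142–206. The wooden former is at (271,169), the white one at (316,168), the stack's orange top at (213,263), and the bowl at (416,265). The wooden one is on the +y side of the white one. Next I measure positions.

```bash
cat >> h.py <<'E'
def ray(C,u,v,z):
    f,cx,cy,R,t=C
    d=R.T@np.array([(u-cx)/f,(v-cy)/f,1.]); o=-R.T@t
    return o+d*(z-o[2])/d[2]
def slab(P,d,box,z0,z1):
    m=(d>0)&(P[...,2]>z0)&(P[...,2]<z1)&(P[...,0]>box[0])&(P[...,0]<box[1])&(P[...,1]>box[2])&(P[...,1]<box[3])
    return m
def circ(P,m):
    # min enclosing circle on slab points + mean
    q=P[m][:,:2].astype(np.float32)
    if len(q)<5: return None
    c,r=cv2.minEnclosingCircle(q)
    return np.round([*c,r,len(q),P[m][:,2].mean()],4)
E
cat > meas.py <<'E'
from h import *
import sys
def measure(n,name):
    im,d,C,P=snap(n,name)
    return im,d,C,P
def blobs(P,d,im,z0,z1,mn=15,box=(.2,1,-.5,.6)):
    m=slab(P,d,box,z0,z1).astype(np.uint8)
    k,l,s,c=cv2.connectedComponentsWithStats(m)
    for i in range(1,k):
        if s[i,4]>=mn:
            mm=l==i; print(n if 0 else '',np.round(c[i]),circ(P,mm),im[mm].mean(0).astype(int))
E
python3 - <<'E'
from meas import *
for n in ['top','scene']:
    a=np.load(f'/tmp/{n}0.npz'); im,d=a['im'],a['d'];C=cal(n);P=pts(d,C)
    print(n)
    for z0,z1 in [(.148,.165),(.116,.132),(.096,.112),(.064,.08),(.058,.072),(.026,.038),(.012,.025)]:
        print(z0,z1); blobs(P,d,im,z0,z1,40,(.3,.85,-.3,.4))
C=cal('top')
for u,v in [(183,145),(417,140),(420,201),(184,206)]: print(ray(C,u,v,.03))
E
```

```text
top
0.148 0.165
 [211. 261.] [4.360e-01 1.741e-01 1.540e-02 2.850e+02 1.554e-01] [125  65  23]
0.116 0.132
 [217. 263.] [4.355e-01 1.740e-01 2.600e-02 4.530e+02 1.228e-01] [134  62  20]
0.096 0.112
0.064 0.08
 [316. 163.] [6.199e-01 8.700e-03 1.360e-02 8.200e+01 6.520e-02] [117 105  84]
 [269. 165.] [6.163e-01 9.510e-02 1.340e-02 6.800e+01 6.510e-02] [104  78  41]
 [227. 270.] [4.304e-01 1.731e-01 3.800e-02 6.920e+02 7.100e-02] [38 49 76]
0.058 0.072
 [269. 165.] [6.171e-01 9.510e-02 1.530e-02 2.030e+02 6.330e-02] [108  82  44]
 [316. 164.] [6.20e-01 8.40e-03 1.50e-02 2.00e+02 6.37e-02] [122 113  96]
 [228. 270.] [4.304e-01 1.731e-01 3.800e-02 4.940e+02 6.970e-02] [38 48 71]
0.026 0.038
 [417. 170.] [ 6.219e-01 -1.846e-01  5.970e-02  2.280e+02  3.130e-02] [43 66 44]
 [185. 175.] [6.028e-01 2.515e-01 6.110e-02 2.690e+02 3.050e-02] [39 60 40]
 [271. 170.] [6.167e-01 9.490e-02 4.430e-02 1.348e+03 3.130e-02] [133 102  58]
 [316. 170.] [6.196e-01 8.500e-03 3.200e-02 6.000e+02 3.110e-02] [140 139 128]
 [230. 203.] [5.491e-01 1.684e-01 4.340e-02 9.100e+01 2.730e-02] [38 62 41]
 [320. 264.] 
[... 2352 characters left out ...]
02] [68 46 28]
 [149. 264.] [ 7.883e-01 -1.951e-01  6.620e-02  1.350e+03  1.670e-02] [91 90 87]
 [298. 257.] [6.298e-01 1.870e-02 3.380e-02 1.190e+02 1.810e-02] [70 74 62]
 [382. 283.] [6.065e-01 1.808e-01 1.550e-02 4.300e+01 1.260e-02] [44 73 51]
 [514. 296.] [5.164e-01 3.978e-01 4.540e-02 3.840e+02 1.690e-02] [129 106  28]
 [391. 287.] [6.074e-01 1.949e-01 1.290e-02 4.300e+01 1.260e-02] [44 74 52]
 [406. 297.] [6.137e-01 2.263e-01 1.660e-02 5.200e+01 1.270e-02] [43 74 52]
 [388. 310.] [6.491e-01 2.113e-01 1.240e-02 4.100e+01 1.300e-02] [44 73 51]
[0.66044809 0.2647339  0.03      ]
[ 0.6795334  -0.18622286  0.03      ]
[ 0.55947625 -0.18983152  0.03      ]
[0.54222867 0.25553843 0.03      ]
```

```bash
cat > tray.py <<'E'
from h import *
def tray(n,name):
    a=np.load(f'/tmp/{name}.npz'); im,d=a['im'],a['d'];C=cal(n);P=pts(d,C)
    # rim points from depth: upper wall faces
    hsv=cv2.cvtColor(im,cv2.COLOR_RGB2HSV)
    g=cv2.inRange(hsv,(45,60,20),(85,255,255))
    box=slab(P,d,(.5,.72,-.23,.3),-.01,.05)
    g=(g>0)&box
    g=cv2.morphologyEx(g.astype(np.uint8),cv2.MORPH_OPEN,np.ones((3,3)))
    cs,_=cv2.findContours(g,cv2.RETR_EXTERNAL,cv2.CHAIN_APPROX_NONE)
    c=max(cs,key=cv2.contourArea)[:,0,:]
    h=cv2.convexHull(c)[:,0,:]
    q=np.array([ray(C,u,v,.029)[:2] for u,v in h],np.float32)
    r=cv2.minAreaRect(q); print(n,r)
    m=slab(P,d,(.5,.72,-.23,.3),.024,.04)&(g>0)
    print('wallpts', cv2.minAreaRect(P[m][:,:2].astype(np.float32)))
if __name__=='__main__':
    tray('top','top0'); tray('scene','scene0')
E
python3 tray.py
```

```text
top ((0.6074458360671997, 0.03753134608268738), (0.11149375140666962, 0.45181789994239807), 2.617713451385498)
wallpts ((0.6126261353492737, 0.0380869060754776), (0.12054786831140518, 0.45227551460266113), 2.553086042404175)
scene ((0.6205775141716003, 0.04688185453414917), (0.12236984819173813, 0.4391001760959625), 2.686190128326416)
wallpts ((0.6164346933364868, 0.04546111822128296), (0.11872513592243195, 0.4410059154033661), 2.5408923625946045)
```

Emit:
{"op": "move_arm", "data": {
  "commands": [
    [6,[2.2,-3.2,0],-6.7],
    [6,[2.2,-3.2,0],-6.7],
    [6,[2.2,-3.2,0],-6.7],
    [6,[2.2,-3.2,0],-6.7],
    [6,[2.2,-3.2,0],-6.7],
    [6,[2.2,-3.2,0],-6.7],
    [6,[2.2,-3.2,0],-6.7],
    [6,[2.2,-3.2,0],-6.7],
    [6,[2.2,-3.2,0],-6.7],
    [6,[2.2,-3.2,0],-6.7],
    [6,[2.2,-3.2,0],0],
    [6,[2.2,-3.2,0],0]
  ],
  "squeeze": 40
}}

```text
t: 1.15
eef_pos: [0.4864, 0.1987, 0.1926]
orientation: [2.179, 2.263, -0.0]
contact_force: [1.1, 0.7, 0.4]
width: 0.0598
```

Emit:
{"op": "move_arm", "data": {
  "commands": [
    [6,[2.3,-3.2,0],0.3],
    [6,[2.3,-3.2,0],0],
    [6,[2.3,-3.2,0],0],
    [6,[2.3,-3.2,0],0],
    [6,[2.2,-3.2,-1],0],
    [6,[2.0,-2.9,-2],0],
    [6,[0,0,-3],0],
    [6,[0,0,-3],0],
    [6,[0,0,-3],0],
    [6,[0,0,0],0],
    [6,[0,0,0],0]
  ]
}}

```text
t: 2.07
eef_pos: [0.6191, 0.0111, 0.072]
orientation: [-2.171, -2.268, 0.003]
contact_force: [-0.3, -0.0, 0.9]
width: 0.0601
```

Run:
```python
from meas import *
im,d,C,P=snap('wrist','w1')
print(manip.get_obs()['eef_pos'])
blobs(P,d,im,.056,.07,40); blobs(P,d,im,.026,.038,100)
```

```text
[0.62020525 0.01118758 0.07360003]
 [327.  86.] [6.181e-01 9.540e-02 1.500e-02 2.275e+03 6.410e-02] [87 72 44]
 [325. 227.] [6.213e-01 8.800e-03 1.520e-02 1.629e+03 6.380e-02] [85 85 72]
 [234. 121.] [5.559e-01 5.770e-02 8.700e-02 1.837e+03 2.700e-02] [48 67 48]
 [398. 121.] [6.687e-01 6.290e-02 8.650e-02 1.866e+03 2.710e-02] [72 95 67]
 [326.  83.] [6.18e-01 9.53e-02 4.42e-02 1.22e+04 3.20e-02] [105  87  54]
 [324. 201.] [6.211e-01 8.700e-03 3.210e-02 3.412e+03 3.170e-02] [106 107  96]
 [ 83. 212.] [ 4.406e-01 -3.000e-04  5.820e-02  7.054e+03  3.220e-02] [143  97  58]
 [383. 336.] [ 6.770e-01 -1.045e-01  4.040e-02  4.180e+02  2.710e-02] [49 90 64]
 [253. 344.] [ 5.652e-01 -1.184e-01  3.140e-02  2.830e+02  2.700e-02] [49 91 66]
```

View pics/w1.png

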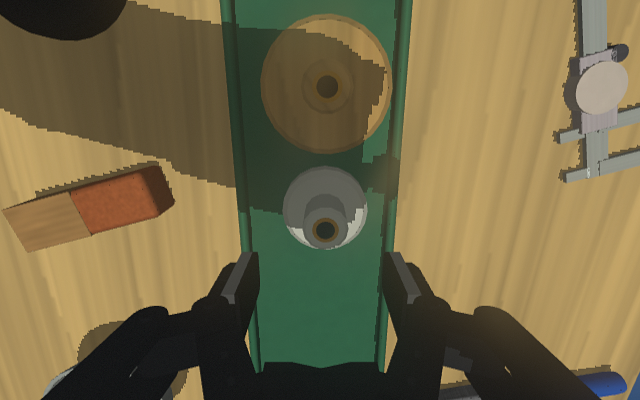

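The wrist view agrees with the other two: white spigot at (325,228), wood at (327,87). Next I fit the tray walls in this view.

```bash
cat > mid.py <<'E'
from h import *
def mid(im,d,P):
    hsv=cv2.cvtColor(im,cv2.COLOR_RGB2HSV); g=cv2.inRange(hsv,(45,60,20),(85,255,255))>0
    m=slab(P,d,(.53,.70,-.17,.235),.0235,.0285)&g
    q=P[m]; k=np.abs(q[:,0]-(.614-.0435*(q[:,1]-.039)))
    out=[]
    for s in (-1,1):
        w=q[((q[:,0]-(.614-.0435*(q[:,1]-.039)))*s>.03)]
        L=cv2.fitLine(w[:,:2].astype(np.float32),cv2.DIST_HUBER,0,.01,.01).ravel()
        sl=L[0]/L[1]; x0=L[2]+sl*(.039-L[3]); out.append((x0,sl)); print('wall',s,x0,sl,len(w))
    print('mid x at y=.039:',(out[0][0]+out[1][0])/2,'width',out[1][0]-out[0][0])
E
python3 - <<'E'
from mid import *
from h import *
a=np.load('/tmp/w1.npz');im,d=a['im'],a['d'];C=cal('wrist');mid(im,d,pts(d,C))
a=np.load('/tmp/top0.npz');im,d=a['im'],a['d'];C=cal('top');mid(im,d,pts(d,C))
a=np.load('/tmp/scene0.npz');im,d=a['im'],a['d'];C=cal('scene');mid(im,d,pts(d,C))
E
```

```text
wall -1 0.55953777 -0.046435624 1957
wall 1 0.6704362 -0.037810527 1153
mid x at y=.039: 0.614987 width 0.110898435
wall -1 0.5554994 -0.043793943 640
wall 1 0.66937673 -0.044443227 568
mid x at y=.039: 0.6124381 width 0.113877356
wall -1 0.55990404 -0.043695886 389
wall 1 0.672481 -0.04260918 780
mid x at y=.039: 0.6161925 width 0.11257696
```

Emit:
{"op": "move_arm", "data": {
  "commands": [
    [6,[0.1,-0.2,-1.9],0],
    [6,[0,0,-1.8],0],
    [6,[0,0,0],0],
    [2,[0,0,0],0],
    [2,[0,0,0],0],
    [2,[0,0,0],0],
    [2,[0,0,0],0],
    [2,[0,0,0],0]
  ]
}}

```text
t: 2.78
eef_pos: [0.6213, 0.0094, 0.0365]
orientation: [2.172, 2.269, 0.001]
contact_force: [-0.0, 0.5, -0.2]
width: 0.0197
```

The width reads below 30 mm, so the spigot may not be between the pads. I look before moving further.

Run:
```python
from meas import *
im,d,C,P=snap('wrist','w2')
o=manip.get_obs();print(o['eef_pos'],o['width'],o['contact_force'])
blobs(P,d,im,.056,.07,40)
a,d,C,P=snap('scene','s2'); cv2.imwrite('pics/s2z.png',cv2.resize(a[130:330,180:460,::-1],None,fx=2.8,fy=2.8))
blobs(P,d,a,.056,.07,40)
```

```text
[0.621126   0.00937862 0.03620014] 0.01984752423598662 [-0.43254245  0.13024884  0.21725972]
 [324.  79.] [6.181e-01 9.560e-02 1.500e-02 3.480e+03 6.410e-02] [94 76 46]
 [321. 248.] [6.212e-01 8.800e-03 1.540e-02 2.088e+03 6.370e-02] [84 83 71]
 [423. 204.] [4.335e-01 1.758e-01 3.870e-02 2.930e+02 6.520e-02] [41 50 65]
 [297. 234.] [6.22e-01 1.20e-02 1.51e-02 1.17e+02 6.16e-02] [79 77 68]
 [340. 254.] [6.193e-01 9.820e-02 1.580e-02 2.420e+02 6.250e-02] [73 58 35]
```

View pics/w2.png

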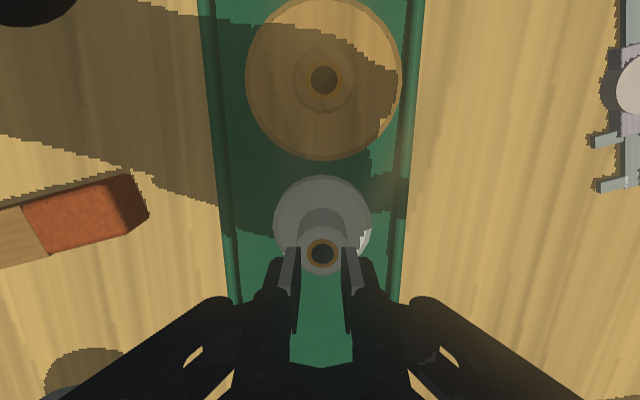

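View pics/s2z.png

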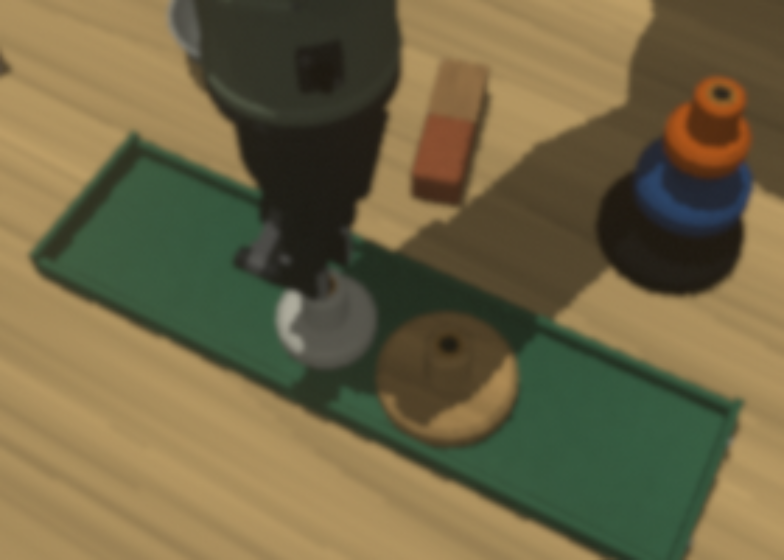

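Run:
```python
from h import *
a=np.load('/tmp/w2.npz');im,d=a['im'],a['d'];C=cal('wrist');P=pts(d,C)
for r in range(240,336,10):
    for c in (283,288,293,298,345,350,355,360): print(np.round(P[r,c]*1000).astype(int) ,end=' ')
    print(r)
o=manip.get_obs();print(cv2.Rodrigues(o['orientation'])[0].round(3))
print('cam',-C[3].T@C[4])
```

```text
[597   1  32] [600   1  33] [603   1  32] [608  15  62] [633  17  63] [639   2  32] [642   3  32] [645   3  32] 240
[596  -7  30] [604  20  83] [607  19  82] [609  20  82] [631  21  83] [633  21  82] [636  21  82] [646  -5  31] 250
[603  19  91] [605  20  93] [607  20  92] [609  18  89] [630  21  92] [633  20  91] [635  21  92] [638  16  84] 260
[604  20 101] [606  20 101] [608  19 100] [610  15  93] [630  20 100] [632  21 101] [634  21 101] [636  20  99] 270
[605  19 107] [607  20 109] [609  20 108] [610  10  93] [630  18 104] [631  20 107] [633  21 108] [635  21 108] 280
[606  21 116] [617  89 218] [609  18 112] [610   6  95] [630  14 106] [631  19 112] [633  19 113] [634  22 117] 290
[606  21 123] [608  16 115] [609  14 112] [610   2  96] [630  10 107] [631  15 112] [631  22 123] [633  22 123] 300
[607  20 127] [608  15 120] [609   9 112] [610  -3  97] [630   7 108] [631  10 112] [631  21 127] [633  22 128] 310
[608  21 133] [608  11 120] [609   5 113] [606 -76  12] [617  89 218] [632   6 113] [630  21 133] [632  22 134] 320
[609  26 144] [608   7 121] [609   0 113] [607 -85  12] [643 -83  13] [632   1 113] [630  22 138] [630  27 144] 330
[[-0.044  0.999  0.   ]
 [ 0.999  0.044  0.   ]
 [ 0.     0.    -1.   ]]
cam [0.61656152 0.08869343 0.21758523]
```

Run:
```python
from h import *
a=np.load('/tmp/w1.npz');im,d=a['im'],a['d']
# pose at w1 unknown by calibration now; use camera shift: same orientation, TCP (.6202,.0112,.0736) vs now (.6211,.0094,.0362)
C=cal('wrist');P=pts(d,C)+np.array([-.0009,.0018,.0374])
for r in range(245,300,8):
    for c in (236,242,248,254,388,394,400,406): print(np.round(P[r,c]*1000).astype(int) ,end=' ')
    print(r)
a=np.load('/tmp/s2.npz');im,d=a['im'],a['d'];C=cal('scene');P=pts(d,C)
m=slab(P,d,(.55,.7,-.05,.06),.07,.2)
q=P[m];print(len(q))
for z in np.arange(.066,.2,.006):
    w=q[(q[:,2]>=z)&(q[:,2]<z+.006)]
    if len(w): print(round(z,3),len(w),w.min(0).round(3),w.max(0).round(3))
```

```text
[547 -37   1] [559 -23  28] [564 -23  27] [566 -29  14] [673 -18  29] [685 -30   3] [690 -30   2] [696 -30   2] 245
[547 -44   1] [582  20 122] [585  20 122] [588  20 122] [650  23 122] [652  24 123] [655  24 123] [697 -38   2] 253
[547 -52   1] [584  21 130] [587  21 130] [589  19 127] [648  23 129] [651  23 129] [654  23 129] [697 -45   2] 261
[584  21 137] [586  21 137] [589  21 138] [589  15 128] [649  18 129] [649  23 137] [652  23 137] [654  24 138] 269
[585  21 144] [587  21 143] [589  18 139] [589  12 129] [649  15 130] [648  22 142] [650  23 143] [653  23 142] 277
[587  21 150] [589  21 149] [589  15 141] [589   8 129] [649  12 132] [649  18 142] [649  23 149] [651  23 148] 285
[588  21 155] [589  17 149] [589  11 140] [589   5 131] [650   8 131] [649  15 143] [649  21 151] [650  23 154] 293
1201
0.072 10 [0.61  0.009 0.073] [0.637 0.022 0.078]
0.078 29 [0.604 0.009 0.078] [0.644 0.023 0.084]
0.084 33 [0.605 0.009 0.084] [0.644 0.024 0.09 ]
0.09 35 [0.606 0.01  0.09 ] [0.644 0.023 0.096]
0.096 24 [0.606 0.012 0.097] [0.644 0.023 0.102]
0.102 25 [0.606 0.015 0.102] [0.644 0.023 0.108]
0.108 22 [0.606 0.014 0.108] [0.641 0.023 0.114]
0.114 25 [0.596 0.014 0.114] [0.657 0.025 0.12 ]
0.12 76 [0.579 0.003 0.12 ] [0.661 0.026 0.126]
0.126 88 [0.575 0.003 0.126] [0.665 0.027 0.132]
0.132 44 [0.571 0.003 0.132] [0.668 0.027 0.138]
0.138 69 [0.573 0.004 0.138] [0.672 0.029 0.144]
0.144 59 [0.564 0.01  0.144] [0.675 0.029 0.15 ]
0.15 41 [0.564 0.02  0.151] [0.677 0.029 0.156]
0.156 56 [0.56  0.017 0.156] [0.683 0.029 0.162]
0.162 82 [0.556 0.001 0.162] [0.686 0.031 0.168]
0.168 190 [0.558 0.002 0.168] [0.686 0.032 0.174]
0.174 107 [0.627 0.007 0.174] [0.679 0.032 0.18 ]
0.18 85 [0.63  0.005 0.18 ] [0.667 0.032 0.186]
0.186 53 [0.645 0.003 0.186] [0.663 0.024 0.192]
0.192 37 [0.65  0.005 0.192] [0.66  0.024 0.198]
0.198 11 [0.655 0.007 0.198] [0.659 0.023 0.2  ]
```

The first picture pair (wrist and scene) shows why it closed on air. The real fingertips are at z≈0.077 while the reported TCP says 0.036. Both cameras agree, and so does the 20 mm width, since the fingers closed above the spigot. The x and y match. I'll treat the tips as about 41 mm above the reported TCP z, and descend in steps while watching the force.

Emit:
{"op": "move_arm", "data": {
  "commands": [
    [6,[0,0,0],0],
    [6,[0,0,0],0],
    [6,[0,0,0],0],
    [6,[0,0,-0.5],0],
    [6,[0,0,-1.0],0],
    [6,[0,0,-1.0],0],
    [6,[0,0,0],0],
    [6,[0,0,0],0]
  ]
}}

```text
t: 3.55
eef_pos: [0.6201, 0.0092, 0.0095]
orientation: [-2.172, -2.269, 0.002]
contact_force: [0.1, 0.7, -0.3]
width: 0.0599
```

Run:
```python
from h import *
im,d,C,P=snap('wrist','w3')
o=manip.get_obs();print(o['eef_pos'],o['width'],o['contact_force'])
t=o['eef_pos']
m=(d>0)&(np.abs(P[...,1]-t[1]-.012)<.006)&(np.abs(P[...,0]-t[0])<.06)&(P[...,2]>.045)&(np.abs(P[...,0]-t[0])>.022)
print(np.sort(P[m][:,2])[:40:3].round(3))
```

```text
[0.62055914 0.00914661 0.01009043] 0.05988886791575563 [ 0.49405217  0.38456479 -0.13317625]
[0.054 0.054 0.055 0.055 0.056 0.056 0.057 0.057 0.057 0.057 0.057 0.057
 0.057 0.057]
```

View pics/w3.png

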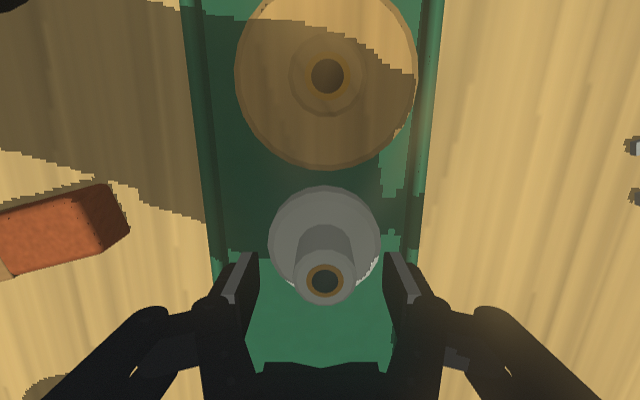

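The open fingers straddle the spigot at (325,280) with the tips at about 0.054. I go down the rest of the way and grip.

Emit:
{"op": "move_arm", "data": {
  "commands": [
    [6,[0,0,-0.7],0],
    [6,[0,0,-0.6],0],
    [6,[0,0,0],0],
    [2,[0,0,0],0],
    [2,[0,0,0],0],
    [2,[0,0,0],0],
    [2,[0,0,0],0],
    [2,[0,0,0],0]
  ]
}}

```text
t: 4.27
eef_pos: [0.621, 0.0093, -0.002]
orientation: [2.172, 2.269, 0.001]
contact_force: [-1.5, 0.2, 4.5]
width: 0.0291
```

Emit:
{"op": "move_arm", "data": {
  "commands": [
    [2,[0,0,0.4],0],
    [2,[0,0,0.4],0],
    [2,[-0.05,-1.5,0],0],
    [2,[-0.05,-2.5,0],0],
    [2,[-0.05,-2.5,0],0],
    [2,[0,-1.6,0],0],
    [2,[0,-0.5,0],0],
    [2,[0,0,0],0],
    [2,[0,0,0],0]
  ]
}}

```text
t: 5.02
eef_pos: [0.6194, -0.0759, 0.0057]
orientation: [-2.172, -2.269, -0.001]
contact_force: [-0.1, 0.8, -1.7]
width: 0.0288
```

Run:
```python
from meas import *
from mid import mid
im,d,C,P=snap('wrist','w4')
o=manip.get_obs();print(o['eef_pos'],o['width'],o['contact_force'])
blobs(P,d,im,.056,.08,200); blobs(P,d,im,.028,.046,500); mid(im,d,P)
```

```text
[ 0.61946839 -0.0752415   0.00561767] 0.0283847240025527 [-0.48626882  0.89489025 -1.94932119]
 [320. 282.] [ 6.182e-01 -6.970e-02  2.830e-02  6.169e+03  6.960e-02] [80 79 69]
 [28. 66.] [4.754e-01 1.010e-02 2.560e-02 5.142e+03 3.170e-02] [88 54 34]
 [320. 225.] [ 6.183e-01 -7.600e-02  3.210e-02  5.049e+03  3.880e-02] [105 106  97]
 [ 53. 346.] [ 4.578e-01 -1.483e-01  3.080e-02  2.257e+03  3.720e-02] [66 68 64]
wall -1 0.55784607 -0.042895686 4140
wall 1 0.6702448 -0.04333328 3511
mid x at y=.039: 0.61404544 width 0.11239874
```

View pics/w4.png

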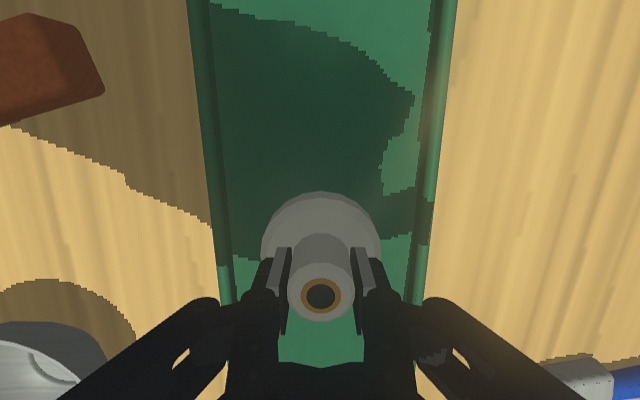

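White is held upright and centred, with its disc at (0.618,-0.076). I set it down, release it and go to the wood.

Emit:
{"op": "move_arm", "data": {
  "commands": [
    [2,[0,-0.1,-0.4],0],
    [2,[0,0,-0.35],0],
    [2,[0,0,0],0],
    [6,[0,0,0],0],
    [6,[0,0,0],0],
    [6,[0,0,0],0],
    [6,[0,0,2],0],
    [6,[0,0,2.5],0]
  ]
}}

```text
t: 5.73
eef_pos: [0.618, -0.0775, 0.042]
orientation: [-2.17, -2.268, 0.004]
contact_force: [0.1, 0.6, 0.4]
width: 0.0599
```

Run:
```python
from meas import *
im,d,C,P=snap('wrist','w5')
o=manip.get_obs();print(o['eef_pos'],o['width'],o['contact_force'])
blobs(P,d,im,.056,.07,200); blobs(P,d,im,.028,.040,500)
```

```text
[ 0.6209323  -0.07814969  0.04775861] 0.060010790581592706 [ 4.08624868 -1.58287441  6.55734772]
 [323. 243.] [ 6.182e-01 -7.690e-02  1.510e-02  2.188e+03  6.370e-02] [89 89 76]
 [54. 76.] [4.572e-01 3.100e-03 4.260e-02 8.126e+03 3.200e-02] [83 53 34]
 [322. 211.] [ 6.184e-01 -7.720e-02  3.210e-02  4.269e+03  3.190e-02] [106 108  97]
 [ 93. 299.] [ 4.527e-01 -1.435e-01  3.220e-02  7.640e+02  3.430e-02] [61 63 59]
 [ 22. 353.] [ 4.149e-01 -1.803e-01  4.210e-02  2.215e+03  3.410e-02] [101 104  98]
 [322. 356.] [ 6.209e-01 -1.816e-01  5.450e-02  1.406e+03  3.130e-02] [49 82 59]
```

Emit:
{"op": "move_arm", "data": {
  "commands": [
    [6,[0,3,0],0],
    [6,[0,4,0],0],
    [6,[0,4,0],0],
    [6,[-0.1,4,0],0],
    [6,[-0.1,2.3,0],0],
    [6,[0,0,-1.5],0],
    [6,[0,0,-1.5],0],
    [6,[0,0,-1.3],0],
    [6,[0,0,0],0]
  ]
}}

```text
t: 6.53
eef_pos: [0.6159, 0.095, -0.0023]
orientation: [-2.171, -2.268, 0.004]
contact_force: [-0.1, -0.9, -0.5]
width: 0.0601
```

Run:
```python
from meas import *
im,d,C,P=snap('wrist','w6')
o=manip.get_obs();print(o['eef_pos'],o['width'],o['contact_force'])
blobs(P,d,im,.056,.068,200); blobs(P,d,im,.028,.040,500)
```

```text
[ 0.61660054  0.09482703 -0.00097892] 0.059777370748136695 [ 0.54059822 -0.61587121 -0.33852563]
 [327. 288.] [6.178e-01 9.580e-02 1.520e-02 3.688e+03 6.350e-02] [98 81 49]
 [240. 282.] [5.815e-01 9.340e-02 1.210e-02 7.390e+02 6.220e-02] [47 46 40]
 [401. 282.] [6.487e-01 9.650e-02 1.200e-02 7.390e+02 6.230e-02] [59 55 44]
 [324. 235.] [6.1790e-01 9.5500e-02 4.4000e-02 1.3746e+04 3.2100e-02] [115  95  59]
 [ 40. 372.] [4.566e-01 1.160e-02 3.830e-02 3.129e+03 3.180e-02] [160  99  59]
```

Emit:
{"op": "move_arm", "data": {
  "commands": [
    [6,[0.1,0.1,0],0],
    [2,[0,0,0],0],
    [2,[0,0,0],0],
    [2,[0,0,0],0],
    [2,[0,0,0],0],
    [2,[0,0,0],0],
    [2,[0,0,0.5],0],
    [2,[-0.3,0,0],0],
    [2,[-0.3,0,0],0],
    [2,[0,0,0],0],
    [2,[0,0,0],0]
  ]
}}

```text
t: 7.5
eef_pos: [0.612, 0.0964, 0.0051]
orientation: [-2.172, -2.27, 0.0]
contact_force: [-0.3, 0.9, -2.9]
width: 0.0286
```

Run:
```python
from meas import *
from mid import mid
im,d,C,P=snap('wrist','w7')
o=manip.get_obs();print(o['eef_pos'],o['width'],o['contact_force'])
blobs(P,d,im,.056,.072,200); blobs(P,d,im,.030,.044,500);mid(im,d,P)
```

```text
[0.61215045 0.09636313 0.0049978 ] 0.028327020587192286 [ 0.84751287 -0.17935518 -2.21676962]
 [320. 280.] [6.108e-01 1.029e-01 2.810e-02 5.084e+03 6.640e-02] [83 71 47]
 [320. 221.] [6.1100e-01 9.5800e-02 4.4100e-02 1.0767e+04 3.6000e-02] [105  87  55]
 [ 52. 371.] [4.500e-01 9.300e-03 4.450e-02 4.446e+03 3.220e-02] [166 107  64]
wall -1 0.55763435 -0.042755235 4173
wall 1 0.6701675 -0.04402697 3618
mid x at y=.039: 0.6139009 width 0.11253315
```

Emit:
{"op": "move_arm", "data": {
  "commands": [
    [2,[0,0,-0.45],0],
    [2,[0,0,0],0],
    [6,[0,0,0],0],
    [6,[0,0,0],0],
    [6,[0,0,0],0],
    [6,[0,0,2.5],0],
    [6,[0,0,3.5],0],
    [6,[-1,0.5,3.5],0],
    [6,[-3,1.5,2.5],0],
    [6,[-3.7,1.7,2],0],
    [6,[-3.7,1.7,0],0],
    [6,[-3.6,1.6,0],0]
  ]
}}

```text
t: 8.55
eef_pos: [0.4642, 0.1655, 0.1397]
orientation: [2.172, 2.269, 0.003]
contact_force: [0.6, 0.9, -0.3]
width: 0.06
```

Emit:
{"op": "move_arm", "data": {
  "commands": [
    [6,[-2.5,0.9,0],0],
    [6,[0,0,0],0],
    [6,[0,0,0],0]
  ]
}}

```text
t: 8.8
eef_pos: [0.4398, 0.1747, 0.1392]
orientation: [-2.17, -2.272, -0.001]
contact_force: [0.7, 0.9, 0.7]
width: 0.0602
```

Run:
```python
from meas import *
im,d,C,P=snap('wrist','w8')
o=manip.get_obs();print(o['eef_pos'],o['width'],o['contact_force'])
for z in [(.148,.162),(.118,.132),(.064,.08),(.012,.027)]: print(z);blobs(P,d,im,*z,200)
```

```text
[0.44081939 0.17414193 0.13920144] 0.06011736153793233 [-0.03359321 -0.78126493 -0.91153722]
(0.148, 0.162)
 [316. 240.] [4.361e-01 1.745e-01 1.530e-02 2.081e+03 1.557e-01] [98 66 34]
(0.118, 0.132)
 [317. 208.] [4.363e-01 1.744e-01 2.610e-02 2.280e+03 1.236e-01] [105  65  31]
(0.064, 0.08)
 [307. 178.] [4.315e-01 1.739e-01 3.790e-02 2.814e+03 7.160e-02] [60 59 65]
 [503. 285.] [6.107e-01 9.580e-02 1.420e-02 4.130e+02 6.480e-02] [136 109  62]
(0.012, 0.027)
 [495. 186.] [6.0690e-01 1.4070e-01 1.3510e-01 1.5758e+04 1.5300e-02] [68 93 66]
 [325. 159.] [4.346e-01 1.694e-01 5.010e-02 1.904e+03 1.950e-02] [61 52 39]
 [312. 318.] [4.371e-01 1.050e-02 5.560e-02 8.270e+02 1.970e-02] [78 58 37]
```

View pics/w8.png

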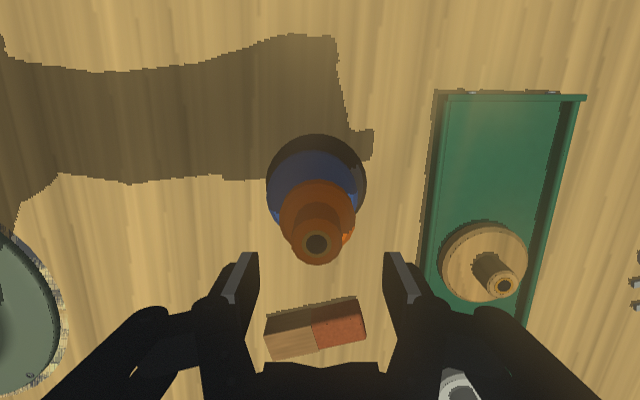

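The stack is under the open fingers, orange spigot top at (316,243). I centre on it, descend and grip.

Emit:
{"op": "move_arm", "data": {
  "commands": [
    [6,[-0.35,0,0],0],
    [6,[0,0,-1.8],0],
    [6,[0,0,-1.8],0],
    [6,[0,0,-1.2],0],
    [6,[0,0,0],0],
    [3.5,[0,0,0],0],
    [3.2,[0,0,0],0],
    [2,[0,0,0],0],
    [2,[0,0,0],0],
    [2,[0,0,0],0],
    [2,[0,0,0],0]
  ]
}}

```text
t: 9.77
eef_pos: [0.4376, 0.174, 0.0916]
orientation: [2.172, 2.269, 0.002]
contact_force: [-0.1, -1.5, 8.1]
width: 0.0289
```

Emit:
{"op": "move_arm", "data": {
  "commands": [
    [2,[0,0,0.7],0],
    [2,[0,0,0.8],0],
    [2,[1,-1.7,0.5],0],
    [2,[1.8,-3.1,0],0],
    [2,[1.9,-3.3,0],0],
    [2,[1.9,-3.3,0],0],
    [2,[1.9,-3.3,0],0],
    [2,[1.9,-3.3,0],0],
    [2,[1.9,-3.3,0],0],
    [2,[1.9,-3.3,0],0],
    [2,[1.9,-3.3,0],0],
    [2,[1.4,-2.5,0],0]
  ]
}}

```text
t: 10.77
eef_pos: [0.613, -0.1334, 0.112]
orientation: [2.173, 2.267, -0.0]
contact_force: [-0.0, 1.0, -1.2]
width: 0.0287
```

Emit:
{"op": "move_arm", "data": {
  "commands": [
    [2,[0.9,-1.4,-0.5],0],
    [2,[0,0,-2.5],0],
    [2,[0,0,-3],0],
    [2,[0,0,-2.5],0],
    [2,[0,0,-1.3],0],
    [2,[0,0,0],0],
    [2,[0,0,0],0]
  ]
}}

```text
t: 11.35
eef_pos: [0.6212, -0.1442, 0.0137]
orientation: [2.172, 2.27, -0.0]
contact_force: [-0.3, -0.3, -0.4]
width: 0.0286
```

Run:
```python
from meas import *
from mid import mid
im,d,C,P=snap('wrist','w9')
o=manip.get_obs();print(o['eef_pos'],o['width'],o['contact_force'])
blobs(P,d,im,.056,.09,200); blobs(P,d,im,.030,.054,500);mid(im,d,P)
```

```text
[ 0.62177771 -0.14436999  0.0144676 ] 0.02880896311296393 [ 0.56018631 -1.03935069 -0.6147705 ]
 [323. 127.] [ 6.183e-01 -7.740e-02  1.510e-02  4.208e+03  6.410e-02] [95 93 81]
 [320. 277.] [ 6.201e-01 -1.381e-01  2.820e-02  6.931e+03  7.540e-02] [81 56 32]
 [322. 113.] [ 6.182e-01 -7.710e-02  3.100e-02  7.307e+03  3.210e-02] [104 106  96]
 [320. 225.] [ 6.198e-01 -1.428e-01  2.590e-02  3.337e+03  4.420e-02] [101  57  22]
 [ 50. 306.] [ 4.474e-01 -1.827e-01  5.430e-02  6.152e+03  4.130e-02] [ 98 101  95]
wall -1 0.55781686 -0.044594683 3576
wall 1 0.6702911 -0.044113208 3085
mid x at y=.039: 0.61405396 width 0.11247426
```

View pics/w9.png

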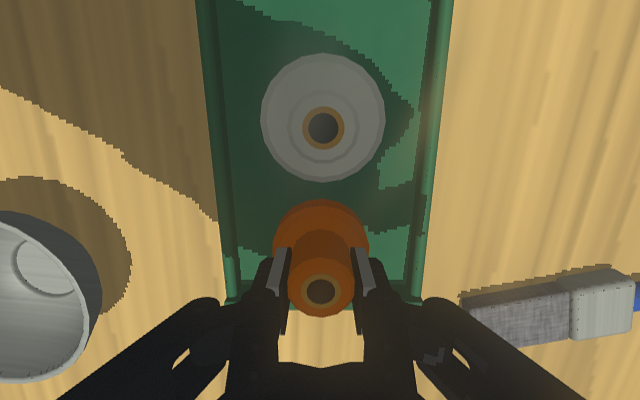

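Orange is upright with its disc at (0.620,-0.143) and its underside about 12 mm above the floor. I nudge it and set it down.

Emit:
{"op": "move_arm", "data": {
  "commands": [
    [2,[0.15,-0.2,-0.4],0],
    [2,[0,0,-0.4],0],
    [2,[0,0,-0.3],0],
    [2,[0,0,0],0],
    [2,[0,0,-0.1],0],
    [2,[0,0,0],0]
  ]
}}

```text
t: 11.9
eef_pos: [0.6225, -0.1461, 0.0009]
orientation: [-2.172, -2.27, -0.0]
contact_force: [-0.4, -0.2, -1.1]
width: 0.0288
```

Emit:
{"op": "move_arm", "data": {
  "commands": [
    [2,[0,0,-0.1],0],
    [2,[0,0,0],0],
    [2,[0,0,0],0]
  ]
}}

```text
t: 12.15
eef_pos: [0.6225, -0.1461, -0.0001]
orientation: [-2.172, -2.27, 0.0]
contact_force: [-0.2, -0.6, -0.5]
width: 0.0287
```

Emit:
{"op": "move_arm", "data": {
  "commands": [
    [2,[0,0,-0.1],0],
    [2,[0,0,0],0],
    [2,[0,0,0],0]
  ]
}}

```text
t: 12.4
eef_pos: [0.6225, -0.1462, -0.0003]
orientation: [2.172, 2.269, 0.001]
contact_force: [-4.9, 1.9, 14.4]
width: 0.0288
```

Contact is felt at the floor (14 N). I release and head to the blue one.

Emit:
{"op": "move_arm", "data": {
  "commands": [
    [3.2,[0,0,0],0],
    [4.5,[0,0,0],0],
    [6,[0,0,0],0],
    [6,[0,0,0],0],
    [6,[0,0,2],0],
    [6,[0,0,3.5],0],
    [6,[0,0,4],0],
    [6,[-1.0,1.7,0.2],0],
    [6,[-2,3.4,0],0],
    [6,[-2.1,3.5,0],0],
    [6,[-2.1,3.5,0],0],
    [6,[-2.1,3.5,0],0]
  ]
}}

```text
t: 13.4
eef_pos: [0.5282, 0.0111, 0.0959]
orientation: [2.173, 2.269, 0.0]
contact_force: [1.2, 1.0, -0.0]
width: 0.0599
```

Emit:
{"op": "move_arm", "data": {
  "commands": [
    [6,[-2.1,3.5,0],0],
    [6,[-2.1,3.5,0],0],
    [6,[-2.1,3.5,0],0],
    [6,[-2.1,3.5,0],0],
    [6,[-1.1,1.8,0],0],
    [6,[0,0,0],0],
    [6,[0,0,0],0]
  ]
}}

```text
t: 13.98
eef_pos: [0.4341, 0.1689, 0.0959]
orientation: [-2.169, -2.272, -0.0]
contact_force: [0.3, -0.9, 0.1]
width: 0.0598
```

Run:
```python
from meas import *
im,d,C,P=snap('wrist','w10')
o=manip.get_obs();print(o['eef_pos'],o['width'],o['contact_force'])
for z in [(.098,.11),(.064,.08),(.012,.027)]: print(z);blobs(P,d,im,*z,200)
im,d,C,P=snap('top','t10')
for z in [(.098,.11),(.058,.08),(.026,.038)]: print(z);blobs(P,d,im,*z,50,(.56,.66,-.2,.25))
```

```text
[0.43465674 0.1678028  0.09597703] 0.059941389501203424 [ 1.70463036 -0.38000328  0.06441292]
(0.098, 0.11)
 [318. 226.] [4.314e-01 1.738e-01 1.510e-02 1.893e+03 1.039e-01] [62 59 57]
(0.064, 0.08)
 [319. 200.] [4.315e-01 1.736e-01 3.830e-02 6.598e+03 7.190e-02] [59 63 73]
 [542. 310.] [6.106e-01 9.570e-02 1.390e-02 5.760e+02 6.470e-02] [135 108  61]
(0.012, 0.027)
 [531. 187.] [6.0700e-01 1.3790e-01 1.3760e-01 2.1136e+04 1.5600e-02] [64 91 64]
 [329. 159.] [4.345e-01 1.695e-01 5.010e-02 2.449e+03 1.940e-02] [59 51 39]
 [317. 341.] [4.37e-01 1.13e-02 5.54e-02 1.19e+03 1.97e-02] [74 54 35]
 [456. 386.] [ 5.86e-01 -3.82e-02  2.69e-02  7.29e+02  1.33e-02] [50 86 64]
(0.098, 0.11)
(0.058, 0.08)
 [363. 167.] [ 6.174e-01 -7.780e-02  1.540e-02  2.020e+02  6.340e-02] [140 130 109]
 [399. 166.] [ 6.202e-01 -1.453e-01  1.520e-02  2.010e+02  6.350e-02] [143  78  29]
 [269. 168.] [6.108e-01 9.550e-02 1.520e-02 2.030e+02 6.320e-02] [125  95  52]
(0.026, 0.038)
 [271. 173.] [6.103e-01 9.530e-02 4.400e-02 1.350e+03 3.140e-02] [151 117  67]
 [417. 176.] [ 6.107e-01 -1.778e-01  4.930e-02  1.940e+02  3.130e-02] [52 77 52]
 [360. 172.] [ 6.17e-01 -7.76e-02  3.22e-02  5.99e+02  3.12e-02] [159 158 146]
 [395. 172.] [ 6.200e-01 -1.456e-01  2.640e-02  2.910e+02  3.110e-02] [141  69  23]
 [394. 199.] [ 5.638e-01 -1.416e-01  2.780e-02  5.700e+01  2.770e-02] [45 74 50]
```

View pics/w10.png

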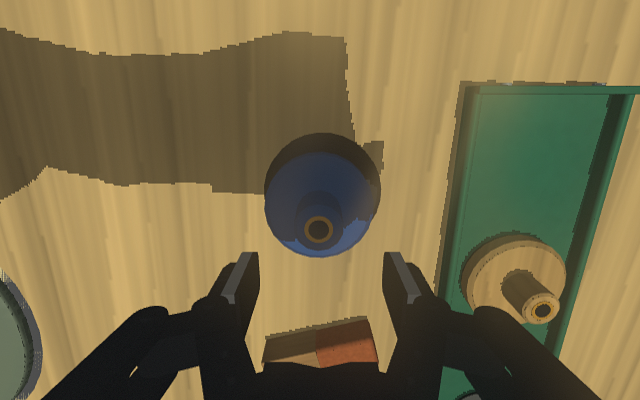

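View pics/t10.png

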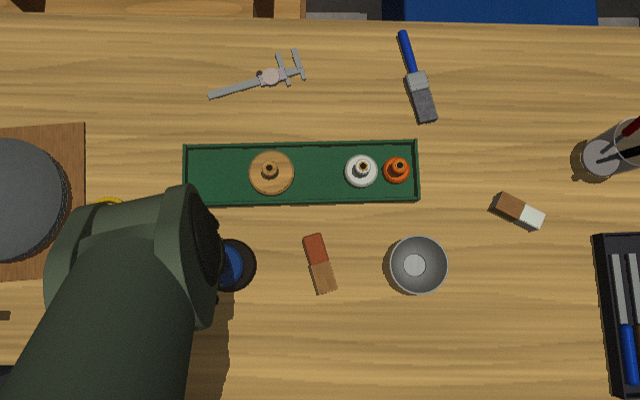

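Orange and white stand well in the tray. The blue spigot is at (318,230) in the wrist view, and I grip it next.

Emit:
{"op": "move_arm", "data": {
  "commands": [
    [6,[-0.2,0.6,0],0],
    [6,[0,0,-1.8],0],
    [6,[0,0,-2],0],
    [6,[0,0,-1.8],0],
    [6,[0,0,0],0],
    [3.5,[0,0,0],0],
    [3.2,[0,0,0],0],
    [2,[0,0,0],0],
    [2,[0,0,0],0],
    [2,[0,0,0],0]
  ]
}}

```text
t: 14.92
eef_pos: [0.4331, 0.174, 0.0409]
orientation: [2.172, 2.269, 0.002]
contact_force: [-1.1, -2.7, 10.6]
width: 0.0292
```

Emit:
{"op": "move_arm", "data": {
  "commands": [
    [2,[0,0,0.8],0],
    [2,[0,0,1.2],0],
    [2,[0.8,-0.8,1],0],
    [2,[2.2,-2.1,0],0],
    [2,[2.7,-2.6,0],0],
    [2,[2.7,-2.6,0],0],
    [2,[2.7,-2.6,0],0],
    [2,[2.7,-2.5,0],0],
    [2,[2.5,-2.3,0],0],
    [2,[1.3,-1.1,0],0],
    [2,[0.6,-0.5,-0.5],0],
    [2,[0,0,-2],0]
  ]
}}

```text
t: 15.92
eef_pos: [0.6171, 0.0014, 0.0474]
orientation: [2.172, 2.265, 0.005]
contact_force: [1.3, -0.1, -1.6]
width: 0.029
```

Emit:
{"op": "move_arm", "data": {
  "commands": [
    [2,[0,0,-2],0],
    [2,[0,0,0],0],
    [2,[0,0,0],0]
  ]
}}

```text
t: 16.17
eef_pos: [0.6136, 0.0035, 0.0248]
orientation: [-2.171, -2.269, 0.002]
contact_force: [0.6, -0.7, -0.3]
width: 0.0292
```

Run:
```python
from meas import *
from mid import mid
im,d,C,P=snap('wrist','w11')
o=manip.get_obs();print(o['eef_pos'],o['width'],o['contact_force'])
for z in [(.026,.036),(.036,.07)]: print(z);blobs(P,d,im,*z,500)
mid(im,d,P)
```

```text
[0.6143639  0.00334284 0.02570186] 0.02889073482100936 [ 1.17015597 -0.5836282  -0.51479688]
(0.026, 0.036)
 [224. 144.] [5.545e-01 3.820e-02 8.720e-02 2.693e+03 2.700e-02] [52 74 53]
 [326.  73.] [6.1170e-01 9.5500e-02 4.4200e-02 1.7724e+04 3.2100e-02] [131 107  65]
 [427. 145.] [6.708e-01 4.220e-02 8.790e-02 2.791e+03 2.710e-02] [ 81 110  78]
 [ 60. 221.] [4.523e-01 3.000e-03 4.660e-02 7.647e+03 3.190e-02] [158  99  59]
 [320. 334.] [ 6.176e-01 -7.620e-02  3.170e-02  2.618e+03  3.210e-02] [182 182 166]
(0.036, 0.07)
 [328.  63.] [6.117e-01 9.560e-02 1.500e-02 4.258e+03 6.410e-02] [110  89  53]
 [320. 221.] [6.120e-01 3.800e-03 3.830e-02 8.353e+03 5.560e-02] [36 53 70]
 [323. 351.] [ 6.180e-01 -7.550e-02  1.510e-02  1.325e+03  4.900e-02] [93 94 86]
wall -1 0.5576498 -0.042456795 3558
wall 1 0.6702805 -0.041983526 2878
mid x at y=.039: 0.61396515 width 0.112630725
```

View pics/w11.png

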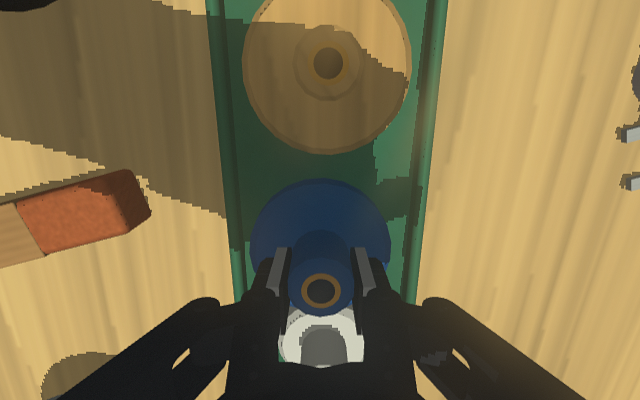

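Emit:
{"op": "move_arm", "data": {
  "commands": [
    [2,[0.3,0,-0.8],0],
    [2,[0,0,-0.8],0],
    [2,[0,0,-0.5],0],
    [2,[0,0,-0.2],0],
    [2,[0,0,0],0],
    [2,[0,0,-0.1],0],
    [2,[0,0,0],0]
  ]
}}

```text
t: 16.8
eef_pos: [0.6174, 0.0027, 0.0011]
orientation: [-2.172, -2.269, 0.0]
contact_force: [-2.5, -0.1, 3.2]
width: 0.0285
```

Emit:
{"op": "move_arm", "data": {
  "commands": [
    [3.2,[0,0,0],0],
    [4.5,[0,0,0],0],
    [6,[0,0,0],0],
    [6,[0,0,0],0],
    [6,[0,0,2],0],
    [6,[0,0,3.5],0],
    [6,[-1,0.9,0.5],0],
    [6,[-2.3,2.1,0],0],
    [6,[-2.8,2.6,0],0],
    [6,[-2.8,2.6,0],0],
    [6,[-2.8,2.6,0],0],
    [6,[-2.8,2.6,0],0]
  ]
}}

```text
t: 17.8
eef_pos: [0.4711, 0.1377, 0.061]
orientation: [2.173, 2.269, 0.001]
contact_force: [1.1, 0.3, 0.7]
width: 0.06
```

Emit:
{"op": "move_arm", "data": {
  "commands": [
    [6,[-2.4,2.2,0],0],
    [6,[-1.3,1.1,0],0],
    [6,[0,0,0],0],
    [6,[0,0,0],0]
  ]
}}

```text
t: 18.13
eef_pos: [0.4352, 0.1706, 0.0611]
orientation: [2.17, 2.272, 0.001]
contact_force: [0.0, 0.3, -0.5]
width: 0.0597
```

Run:
```python
from meas import *
im,d,C,P=snap('wrist','w12')
o=manip.get_obs();print(o['eef_pos'],o['width'],o['contact_force'])
for z in [(.045,.058),(.014,.027)]: print(z);blobs(P,d,im,*z,200)
im,d,C,P=snap('top','t12')
for z in [(.058,.08),(.026,.038)]: print(z);blobs(P,d,im,*z,50,(.56,.66,-.2,.25))
```

```text
[0.43592095 0.16986991 0.06107331] 0.060057370793061914 [-0.03242769 -0.60407537  0.88941277]
(0.045, 0.058)
 [321. 225.] [4.341e-01 1.693e-01 1.550e-02 1.597e+03 5.180e-02] [57 48 32]
 [551. 322.] [6.101e-01 9.600e-02 1.530e-02 7.050e+02 5.160e-02] [86 71 44]
(0.014, 0.027)
 [479. 196.] [5.481e-01 1.718e-01 8.890e-02 2.670e+03 2.220e-02] [78 86 59]
 [321. 202.] [4.3460e-01 1.6900e-01 5.0400e-02 1.1168e+04 2.0100e-02] [60 52 38]
 [612. 265.] [6.647e-01 1.225e-01 1.010e-01 3.201e+03 2.140e-02] [51 66 47]
 [512. 273.] [6.000e-01 1.119e-01 3.900e-02 9.480e+02 2.150e-02] [86 76 48]
 [351. 361.] [4.631e-01 2.330e-02 2.680e-02 2.100e+02 1.640e-02] [74 51 33]
 [448. 384.] [5.549e-01 8.800e-03 2.390e-02 3.210e+02 2.240e-02] [37 63 47]
(0.058, 0.08)
 [320. 167.] [6.149e-01 2.800e-03 1.510e-02 1.980e+02 6.340e-02] [58 61 70]
 [363. 167.] [ 6.168e-01 -7.720e-02  1.520e-02  2.020e+02  6.340e-02] [140 130 109]
 [399. 166.] [ 6.200e-01 -1.455e-01  1.480e-02  2.020e+02  6.370e-02] [144  78  29]
 [269. 168.] [6.106e-01 9.510e-02 1.490e-02 2.010e+02 6.330e-02] [125  95  52]
(0.026, 0.038)
 [271. 173.] [6.100e-01 9.530e-02 4.410e-02 1.364e+03 3.130e-02] [151 117  67]
 [417. 178.] [ 6.105e-01 -1.758e-01  4.960e-02  2.050e+02  3.090e-02] [52 78 52]
 [319. 172.] [6.151e-01 2.300e-03 3.820e-02 9.590e+02 3.130e-02] [37 59 96]
 [360. 172.] [ 6.173e-01 -7.730e-02  3.230e-02  6.010e+02  3.120e-02] [159 158 147]
 [395. 172.] [ 6.199e-01 -1.457e-01  2.630e-02  2.980e+02  3.100e-02] [140  68  23]
```

View pics/w12.png

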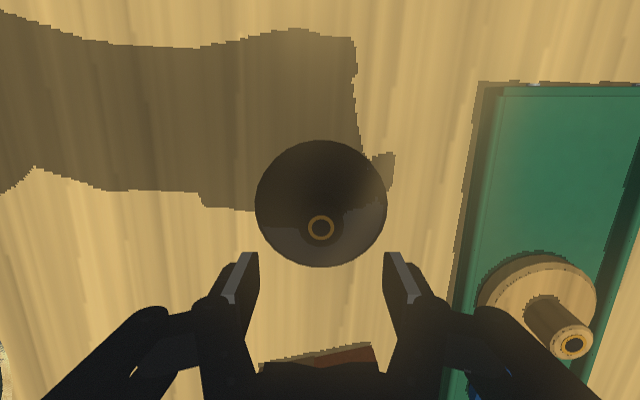

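The black former sits centred under the fingers, spigot at (321,228). I descend and grip.

Emit:
{"op": "move_arm", "data": {
  "commands": [
    [6,[0,-0.1,-2],0],
    [6,[0,0,-2],0],
    [6,[0,0,-2],0],
    [6,[0,0,-1.4],0],
    [6,[0,0,0],0],
    [3.5,[0,0,0],0],
    [3.2,[0,0,0],0],
    [2,[0,0,0],0],
    [2,[0,0,0],0],
    [2,[0,0,0],0]
  ]
}}

```text
t: 19.07
eef_pos: [0.4362, 0.1687, -0.0122]
orientation: [2.172, 2.269, 0.002]
contact_force: [0.1, -3.6, 8.4]
width: 0.0289
```

Emit:
{"op": "move_arm", "data": {
  "commands": [
    [2,[0,0,0.8],0],
    [2,[0,0,1.7],0],
    [2,[0,0.5,2],0],
    [2,[1,0.8,0.8],0],
    [2,[2.3,0.7,0],0],
    [2,[2.7,0.5,0],0],
    [2,[2.7,0.3,0],0],
    [2,[2.7,0.2,0],0],
    [2,[2.7,0,0],0],
    [2,[2,0,0],0],
    [2,[1,0,0],0],
    [2,[0,0,0],0]
  ]
}}

```text
t: 20.07
eef_pos: [0.6083, 0.1985, 0.0407]
orientation: [2.172, 2.268, 0.001]
contact_force: [0.2, -0.1, -2.7]
width: 0.0286
```

Run:
```python
from meas import *
from mid import mid
im,d,C,P=snap('wrist','w13')
o=manip.get_obs();print(o['eef_pos'],o['width'],o['contact_force'],o['orientation'])
for z in [(.026,.036),(.056,.078)]: print(z);blobs(P,d,im,*z,500)
mid(im,d,P)
```

```text
[0.60675612 0.19864437 0.04040154] 0.028439201809319265 [-1.90281367 -0.09873655 -2.6828029 ] [2.17243131e+00 2.26886927e+00 1.67153474e-04]
(0.026, 0.036)
 [320. 143.] [6.053e-01 2.308e-01 6.770e-02 3.670e+03 3.020e-02] [69 86 61]
 [321. 342.] [6.113e-01 1.013e-01 3.300e-02 2.230e+03 3.240e-02] [189 153  91]
(0.056, 0.078)
 [320. 215.] [6.0710e-01 1.9930e-01 5.0300e-02 1.5627e+04 7.2300e-02] [41 39 31]
 [321. 319.] [6.084e-01 1.611e-01 2.010e-02 1.030e+03 7.280e-02] [55 49 41]
wall -1 0.55345696 -0.021580426 581
wall 1 0.67229164 -0.04527901 229
mid x at y=.039: 0.61287427 width 0.118834674
```

View pics/w13.png

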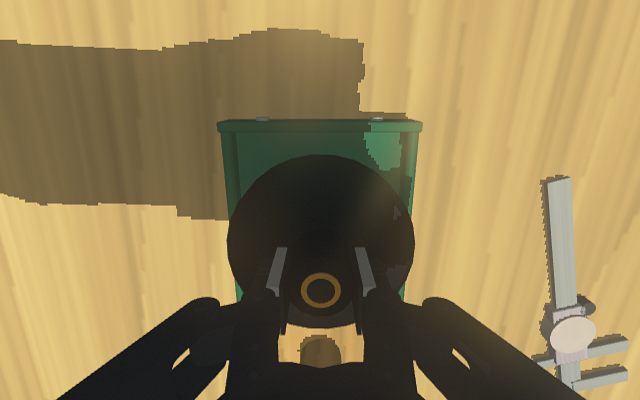

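Black is held level above its slot. I lower it to just above the wall tops and check the clearance.

Emit:
{"op": "move_arm", "data": {
  "commands": [
    [2,[0,0,-1],0],
    [2,[0,0,-1],0],
    [2,[0,0,-0.2],0],
    [2,[0,0,0],0],
    [2,[0,0,0],0]
  ]
}}

```text
t: 20.53
eef_pos: [0.606, 0.1989, 0.0176]
orientation: [-2.172, -2.27, 0.001]
contact_force: [-0.1, 0.2, -3.3]
width: 0.0289
```

Run:
```python
from meas import *
im,d,C,P=snap('wrist','w14')
o=manip.get_obs();print(o['eef_pos'],o['width'],o['contact_force'])
for z in [(.044,.056)]: blobs(P,d,im,*z,500)
for n in ('scene','top'):
    im,d,C,P=snap(n,n+'14'); print(n)
    for z in [(.024,.038),(.044,.056)]: blobs(P,d,im,*z,100,(.53,.7,-.25,.3))
```

```text
[0.60633048 0.19888608 0.01794585] 0.02880757563933565 [ 0.01627086 -0.48027578 -2.12728655]
 [320. 217.] [6.0480e-01 1.9970e-01 5.0200e-02 1.5271e+04 4.9600e-02] [38 38 31]
 [321. 319.] [6.061e-01 1.612e-01 2.000e-02 1.029e+03 4.990e-02] [56 50 42]
scene
 [320. 256.] [6.153e-01 3.980e-02 2.335e-01 1.871e+03 2.700e-02] [62 80 56]
 [228. 209.] [ 6.236e-01 -1.430e-01  2.660e-02  3.030e+02  2.990e-02] [135  73  31]
 [258. 224.] [ 6.193e-01 -7.500e-02  3.260e-02  5.480e+02  3.030e-02] [146 144 130]
 [295. 242.] [6.17e-01 5.00e-03 3.87e-02 9.22e+02 3.04e-02] [47 66 91]
 [341. 262.] [6.124e-01 9.780e-02 4.460e-02 1.474e+03 3.070e-02] [145 116  72]
 [398. 286.] [6.067e-01 2.019e-01 5.020e-02 1.871e+03 4.890e-02] [26 24 17]
top
 [313. 176.] [6.113e-01 3.740e-02 2.320e-01 1.691e+03 2.740e-02] [45 71 48]
 [271. 173.] [6.101e-01 9.530e-02 4.400e-02 1.382e+03 3.130e-02] [162 126  73]
 [319. 172.] [6.151e-01 2.400e-03 3.830e-02 9.680e+02 3.120e-02] [ 41  65 104]
 [360. 172.] [ 6.171e-01 -7.740e-02  3.230e-02  6.080e+02  3.110e-02] [171 170 158]
 [395. 172.] [ 6.202e-01 -1.455e-01  2.630e-02  3.080e+02  3.070e-02] [150  74  26]
 [227. 175.] [6.035e-01 1.964e-01 4.940e-02 9.210e+02 4.940e-02] [28 25 20]
```

View pics/w14.png

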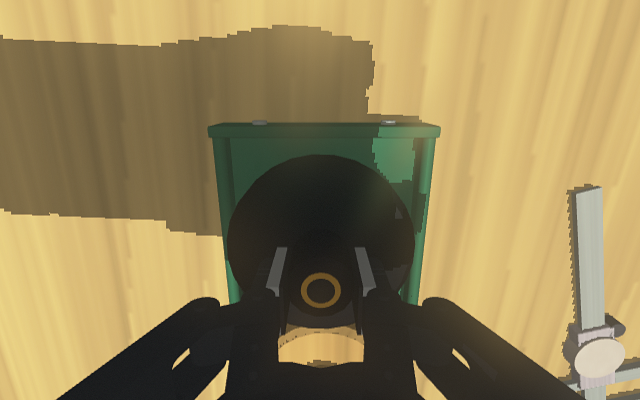

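View pics/scene14.png

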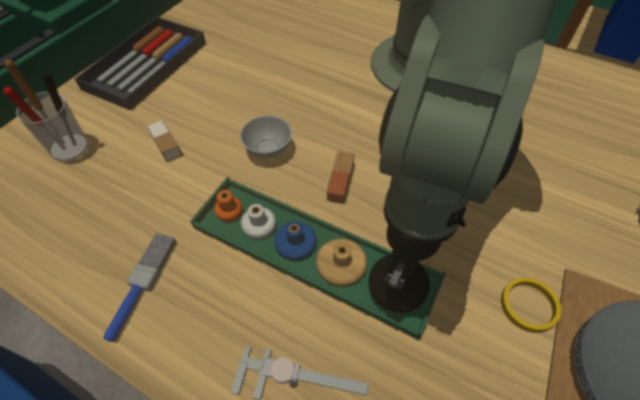

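All three cameras put the black former 2.0–2.4 mm to the −x side of the tray's centreline. I correct +2 mm in x and lower it gently.

Emit:
{"op": "move_arm", "data": {
  "commands": [
    [2,[0.2,0,0],0],
    [2,[0,0,0],0],
    [2,[0,0,-0.7],0],
    [2,[0,0,-0.6],0],
    [2,[0,0,-0.3],0],
    [2,[0,0,0],0],
    [2,[0,0,0],0]
  ]
}}

```text
t: 21.27
eef_pos: [0.6083, 0.1987, 0.0015]
orientation: [-2.172, -2.269, 0.001]
contact_force: [0.0, 0.0, -2.0]
width: 0.0285
```

Emit:
{"op": "move_arm", "data": {
  "commands": [
    [2,[0,0,-0.1],0],
    [2,[0,0,0],0],
    [2,[0,0,-0.1],0],
    [2,[0,0,0],0],
    [2,[0,0,0],0]
  ]
}}

```text
t: 21.68
eef_pos: [0.6086, 0.1989, -0.0]
orientation: [2.172, 2.269, 0.0]
contact_force: [1.4, 0.6, -1.9]
width: 0.0288
```

Emit:
{"op": "move_arm", "data": {
  "commands": [
    [2,[0,0,-0.05],0],
    [2,[0,0,0],0],
    [2,[0,0,0],0]
  ]
}}

```text
t: 21.93
eef_pos: [0.6086, 0.1989, -0.0001]
orientation: [-2.172, -2.27, -0.001]
contact_force: [-2.5, -0.4, 6.5]
width: 0.0286
```

Contact reached. I release, retreat upward and back off, then check.

Emit:
{"op": "move_arm", "data": {
  "commands": [
    [3.2,[0,0,0],0],
    [4.5,[0,0,0],0],
    [6,[0,0,0],0],
    [6,[0,0,0],0],
    [6,[0,0,2],0],
    [6,[0,0,3.5],0],
    [6,[0,0,4],0],
    [6,[0,0,4],0],
    [6,[-3,1,3],0],
    [6,[-4,1,0],0],
    [6,[-4,1,0],0],
    [6,[-4,1,0],0]
  ]
}}

```text
t: 22.93
eef_pos: [0.4581, 0.2385, 0.1633]
orientation: [-2.172, -2.269, -0.001]
contact_force: [0.3, 1.1, -0.1]
width: 0.0601
```

Emit:
{"op": "move_arm", "data": {
  "commands": [
    [6,[-2,3,0],0],
    [6,[-2,3,0],0],
    [6,[-1,3,0],0],
    [6,[0,3,0],0],
    [6,[0,3,0],0],
    [6,[0,2,0],0],
    [6,[0,0,0],0]
  ]
}}

```text
t: 23.52
eef_pos: [0.4086, 0.4128, 0.1627]
orientation: [-2.166, -2.274, -0.001]
contact_force: [-0.3, 0.2, -0.1]
width: 0.06
```

Run:
```python
from meas import *
from mid import mid
o=manip.get_obs();print(o['t'],o['eef_pos'])
for n in ('scene','top'):
    im,d,C,P=snap(n,n+'15'); print(n)
    for z in [(.026,.038),(.055,.075)]: blobs(P,d,im,*z,60,(.53,.7,-.25,.3))
    blobs(P,d,im,.012,.04,100,(.38,.5,-.25,-.1))
    mid(im,d,P)
```

```text
23.5167 [0.4085536  0.41284246 0.1626546 ]
scene
 [209. 200.] [ 6.236e-01 -1.790e-01  6.070e-02  2.430e+02  2.960e-02] [70 75 51]
 [228. 209.] [ 6.229e-01 -1.425e-01  2.620e-02  2.870e+02  3.040e-02] [115  61  25]
 [258. 224.] [ 6.196e-01 -7.460e-02  3.240e-02  5.210e+02  3.040e-02] [125 124 112]
 [295. 241.] [6.176e-01 5.300e-03 3.820e-02 8.900e+02 3.060e-02] [39 55 78]
 [341. 262.] [6.131e-01 9.790e-02 4.440e-02 1.457e+03 3.080e-02] [124  99  61]
 [396. 288.] [6.095e-01 2.020e-01 5.070e-02 2.242e+03 3.100e-02] [29 26 19]
 [429. 305.] [6.063e-01 2.558e-01 6.010e-02 2.960e+02 3.080e-02] [45 68 47]
 [224. 197.] [ 6.226e-01 -1.429e-01  1.550e-02  1.940e+02  6.180e-02] [111  65  28]
 [255. 211.] [ 6.194e-01 -7.460e-02  1.520e-02  2.070e+02  6.210e-02] [111 105  89]
 [294. 229.] [6.172e-01 5.100e-03 1.540e-02 2.220e+02 6.210e-02] [54 57 62]
 [341. 251.] [6.132e-01 9.720e-02 1.560e-02 2.470e+02 6.210e-02] [112  88  52]
 [399. 278.] [6.089e-01 2.022e-01 1.580e-02 2.770e+02 6.250e-02] [48 38 22]
 [265. 131.] [ 4.391e-01 -1.806e-01  4.930e-02  7.470e+02  2.550e-02] [87 85 77]
 [268. 153.] [ 
[... 710 characters left out ...]
 3.110e-02] [123  58  19]
 [326. 200.] [ 5.577e-01 -9.200e-03  3.820e-02  8.300e+01  2.750e-02] [38 64 43]
 [320. 167.] [6.147e-01 2.000e-03 1.500e-02 2.010e+02 6.320e-02] [49 52 60]
 [363. 167.] [ 6.172e-01 -7.760e-02  1.500e-02  2.040e+02  6.330e-02] [122 113  94]
 [399. 166.] [ 6.199e-01 -1.457e-01  1.510e-02  2.110e+02  6.310e-02] [122  65  23]
 [269. 169.] [6.103e-01 9.490e-02 1.510e-02 2.090e+02 6.320e-02] [108  81  44]
 [213. 170.] [6.060e-01 1.987e-01 1.540e-02 2.090e+02 6.310e-02] [46 36 20]
 [420. 264.] [ 4.395e-01 -1.817e-01  4.920e-02  1.377e+03  2.380e-02] [77 77 71]
wall -1 0.5555356 -0.04389236 624
wall 1 0.66939664 -0.044057544 561
mid x at y=.039: 0.6124661 width 0.113861024
```

View pics/top15.png

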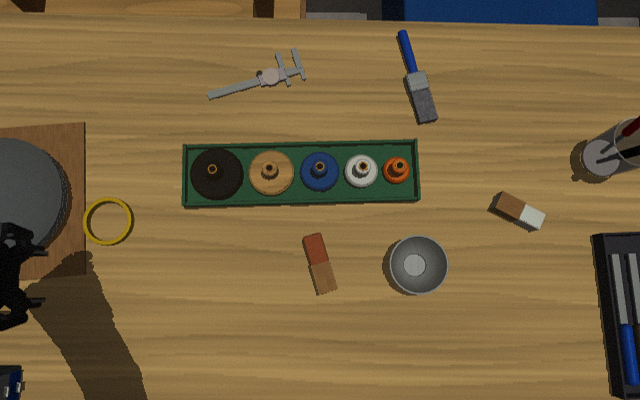

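View pics/scene15.png

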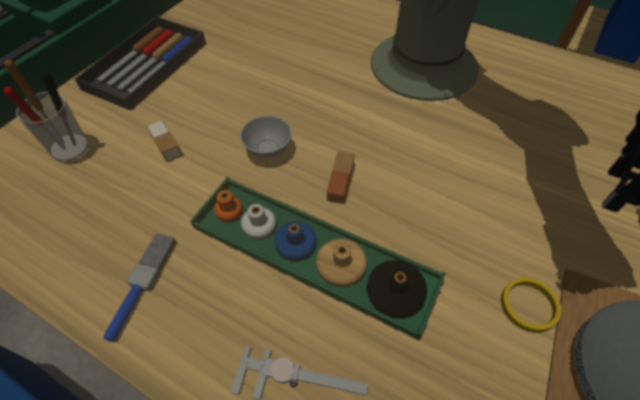

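The row runs black (216,174), wood (271,173), blue (319,172), white (360,172), orange (395,172) in the top view. All are upright and within about 1.5 mm of the centreline, and the bowl has not moved. I hand it in.

```bash
python3 -c "
from rig import manip
print(manip.job_done())"
```

```text
the job is handed in; nothing more can be done
None
```

All five formers now stand flat, spigot up, in the green tray. They run orange, white, blue, wood, black from the −y end to the +y end. I shifted white along 86 mm, re-centred wood by about 7 mm, then moved orange, blue and black across from the stack. Each was lowered until the wrist felt the floor, except white and wood, which I lowered by measured height. The job was handed in at about 24 s of the 96 s allowed.

**Last checks:**
- **Position:** in the final top and scene pictures every former is within about 1.5 mm of the tray's centreline.
- **Spacing:** gaps are about 9–11 mm, both between neighbours and at the tray ends.
- **Level:** the spigot tops and disc tops agree in position, so nothing is tilted.
- **Bowl:** it reads where it was at the start, to within 1 mm.

**What failed or disagreed:**
- **First grasp:** it closed on air above the white former's spigot. The real fingertips sit about 41 mm above the reported TCP, as two cameras and the finger width showed. I allowed for that from then on.
- **Cameras:** the top and scene cameras differ by 2–4 mm in absolute position, so I judged each placement against the tray within the same picture.

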